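# Empty the last ferrite beads from the radio bench shaker

## Task

Two ferrite beads too big for the holes are left in the clear shaker held in the tipping stand. Unscrew its perforated cap by turning it counterclockwise, lift it off and set it right way up on the middle of the stand's cork pad; then tip the jar over towards the aluminium tray so that both beads pour out and come to rest in the tray.

Things in the scene. Friction and masses are not known exactly. Their poses are not given: they have to be found in the camera images.
- stand: Tipping stand, fixed: plywood board 160 x 400 mm along its x, y; clear jar hung between two steel uprights (outer faces x = 39 and -39 mm, top z 130). Origin on the desk under the jar's centre, z up, +y towards the tray. Cork pad: 90 mm across, centre y = -165 mm, top z = 17. Aluminium tray: x -75 to 75, y 26 to 171 mm, floor z = 16, rim 38, far wall 71. Jar rim at z = 190 mm, jar 50 mm across.
- cap_center (a point): Cap on that jar: aluminium crown, holes in its top, 55 mm across, 22 high, wider than the jar. Point: crown's centre, 11 mm under the top; 201 mm above the desk when screwed on. Bayonet: counterclockwise from above, free to lift straight up once turned 60 to 110 degrees; cannot be pulled off before. Under it an 18 mm plug with lugs, 41 mm across, on which it stands: on the pad this point is 46 mm above the desk.
- bead_a_center (a point): Ferrite bead, dark cylinder 14 mm across, 14 mm long; its centre. At first on the bottom of the jar. The jar cannot turn about its own axis; it tips only towards the stand's +y about a level axis along x, 115 mm above the desk. Slight friction keeps it upright; 3 N pushed towards +y near the rim starts it, and past a lean of 30 degrees it sinks by itself in about 3 s to its stop, mouth down over the tray.
- bead_b_center (a point): The other ferrite bead, same size, also in the jar; its centre.
Mind the look-alikes: they are no part of the job. Leave any pink or turquoise look-alike of the part that bears cap_center alone.

How it is judged:
By the outcome, as a careful person would: the job done as asked, in the order asked, and still so for the second after the job is handed in, with the robot touching nothing.
It also fails if it takes over 58 s, if anything falls off the work surface, if the arm or the gripper's body presses on something with over 40 N, if the wrist force passes 120 N, or if a joint passes its speed limit or range.

## Robot

A 6-joint arm with a two-finger parallel gripper is mounted at the origin on the work surface. World frame = base frame: x ahead of the robot, y to its left, z up, the work surface at z = 0. Lengths are in m, angles in rad, forces in N, time in s.
With the tool pointing down it reaches from about 0.35 to 0.85 m from the base axis. Payload 8.1 kg.
Tool frame: the origin (TCP) lies midway between the tips of the shut fingers; the grasp point (between the pads) lies 19 mm behind it; z points along the fingers, y is the direction in which the jaws open and shut (so a half turn about z gives the same grasp; the last joint's range is limited). The gripper opens to 93 mm and grips with 3 to 60 N. Pads are 15 mm wide; open, the fingers measure 128 mm over their backs; the gripper's body (75 mm by 188 mm) begins 65 mm behind the grasp point.
Start: joints at [-1.237, 0.13, 1.488, -0, 1.523, -0.085], TCP at [0.244, -0.548, 0.219] pointing down, gripper open.
Joint ranges: [-2.96, 2.96], [-0.89, 2.26], [0.02, 2.5], [-1.34, 4.48], [0, 2.73], [-2.66, 2.66]. Speed limits (rad/s): [2.39, 2.39, 2.79, 3.14, 3.14, 3.14].

## Interface

Orientations are given as a rotation vector (axis times angle).
In Python, from plant import monitor, eyes, ticket gives the robot as it stands.
- The arm moves only by the tool send_rows, never from a script. Its argument "motion" is a list of rows, each a list of 2 entries, a list of its own where there are three numbers: the shift along the tool's x, y, z in m, then the turn about the tool's z in degrees. In form: [[[dx, dy, dz], twist], ...]. A call has 1 to 12 rows; each row is the pose to reach, as a shift and turn from the pose commanded when the call began, along the tool's axes at that moment; what a row does not reach only later rows make up. A row lasts 1/8 s, in which the tool goes at most 62.5 mm and 10.7 degrees, less where a joint would pass 70% of its speed; a pose out of reach is approached as far as the arm can. A call with a gripper value outside its range is refused whole. "jaw" is the finger opening in m, from 0 to 0.093, set as the call begins (left out, the last holds). The fingers move at their own pace and stop on an object; "squeeze" is the grip in N (left out, the last holds). Time passes only in rows, so rows that repeat a pose let the fingers close. It gives the time, the measured TCP pose, the force and the opening at its end, in the units of the state.
- monitor.read_state(): the state, without advancing time (a new reading comes with each control period).
- eyes.read_camera(name): name is "scene" or "side" or "wrist"; returns the picture (480x640x3 uint8, red, green, blue); there is no depth.
- eyes.camera_model(name): a dict with "mtx" (3x3 intrinsics, pixels), "cam_to_world" (4x4, takes a point from camera to world coordinates); the wrist camera has in their place "mount" (4x4, takes a point from camera to tool coordinates, whose origin is the TCP and whose axes are the flange's). Camera axes: x right, y down, z forward; pixel columns grow to the right and rows downward; lengths in m; the calibration is good to about 2 mm. The wrist camera is an equidistant fisheye: a pixel r from the principal point sees the ray r / f radians off the axis. A picture is of the moment at which its call begins: read the wrist's pose just before it. camera_model takes no time and is no camera call.
- ticket.close_job(): hands the job in, once; it reports no verdict.
The state is a dict: "t": time; "q": joint angles; "dq": joint speeds; "joint_torque": joint torques, N m; "tool_pos": TCP position; "orientation": TCP orientation; "force": force on the tool from outside, world axes, zero at the start; "wrist_torque": the same for the moment, N m; "opening": finger opening in m.
Only numpy, scipy, OpenCV 4.12 (cv2) and the standard library are available. Lean on these libraries where they do the work, as an engineer would, in place of code of your own. Each camera call takes 0.05 s, during which the arm holds its last target.

## Working session

There is one attempt and no reset: what is moved stays moved. The work goes in short steps, Python scripts to look and compute and a tool call to move; the robot and the scene stay as the last step left them, time stands still between calls to the robot, and variables do not carry over. Pictures are saved under pics/ and viewed, and the job is handed in when it is done.

Besides the shell and the picture viewer there is one more tool, called after ">>>" in YAML: its name, and indented under it one key for each argument. send_rows: Moves the arm, as the interface text tells. Its arguments: {"type":"object","properties":{"motion":{"type":"array","items":{"type":"array"}},"jaw":{"type":"number"},"squeeze":{"type":"number"}},"required":["motion"]}

```bash
mkdir -p pics; cat > h.py <<'E'
import numpy as np, cv2
from plant import monitor, eyes, ticket
from scipy.spatial.transform import Rotation as R
def snap(n,f):
    im=eyes.read_camera(n); cv2.imwrite('pics/'+f,im[:,:,::-1]); return im
def ray(n,uv,st=None):
    m=eyes.camera_model(n); K=np.array(m['mtx'])
    if n!='wrist':
        T=np.array(m['cam_to_world']); d=np.linalg.inv(K)@[uv[0],uv[1],1]
    else:
        T=np.eye(4);T[:3,:3]=R.from_rotvec(st['orientation']).as_matrix();T[:3,3]=st['tool_pos'];T=T@np.array(m['mount'])
        a=(uv[0]-K[0,2])/K[0,0];b=(uv[1]-K[1,2])/K[1,1];r=np.hypot(a,b)
        d=np.array([np.sin(r)*a/r,np.sin(r)*b/r,np.cos(r)])
    d=T[:3,:3]@d; return T[:3,3],d/np.linalg.norm(d)
def onz(n,uv,z,st=None):
    o,d=ray(n,uv,st); return o+d*(z-o[2])/d[2]
def tri(rays):
    A=0;b=0
    for o,d in rays:
        P=np.eye(3)-np.outer(d,d);A=A+P;b=b+P@o
    return np.linalg.solve(A,b)
def proj(n,p,st=None):
    m=eyes.camera_model(n);K=np.array(m['mtx'])
    if n!='wrist': T=np.array(m['cam_to_world'])
    else:
        T=np.eye(4);T[:3,:3]=R.from_rotvec(st['orientation']).as_matrix();T[:3,3]=st['tool_pos'];T=T@np.array(m['mount'])
    c=np.linalg.inv(T)@np.r_[p,1]; c=c[:3]
    if n!='wrist': u=K@c; return u[:2]/u[2]
    r=np.arctan2(np.hypot(c[0],c[1]),c[2]);e=c[:2]/np.hypot(c[0],c[1])*r
    return np.array([K[0,0]*e[0]+K[0,2],K[1,1]*e[1]+K[1,2]])
E
python3 - <<'E'
from h import *
s=monitor.read_state();print(s)
for n in ['scene','side','wrist']: snap(n,n+'0.png'); print(n,{k:np.round(v,3).tolist() if not isinstance(v,str) else v for k,v in eyes.camera_model(n).items()})
E
```

```text
{'t': 0.0, 'q': array([-1.23736847e+00,  1.31134971e-01,  1.48926519e+00,  2.67564233e-05,
        1.52299445e+00, -8.53871124e-02]), 'dq': array([ 1.28773002e-03, -3.44616981e-05, -5.24345961e-04, -6.36222543e-04,
       -1.14497522e-04,  1.39722258e-03]), 'joint_torque': array([-1.16387178e-03, -5.59848368e+01, -4.91754198e+01,  7.70422281e-02,
        3.57594341e-02, -1.64083012e-04]), 'tool_pos': array([ 0.24385951, -0.54759504,  0.21761083]), 'orientation': array([-3.07121035e+00, -6.52701023e-01,  3.08309422e-04]), 'force': array([ 0.24884011, -0.28302457,  0.5409766 ]), 'wrist_torque': array([-0.03446555, -0.02360661, -0.04504258]), 'opening': 0.092693375486767}
scene {'mtx': [[439.65, 0.0, 316.64], [0.0, 439.65, 234.054], [0.0, 0.0, 1.0]], 'cam_to_world': [[0.81, 0.475, -0.344, 0.763], [0.586, -0.638, 0.499, -0.226], [0.018, -0.606, -0.795, 0.733], [0.0, 0.0, 0.0, 1.0]]}
side {'mtx': [[499.605, 0.0, 315.579], [0.0, 499.605, 234.695], [0.0, 0.0, 1.0]], 'cam_to_world': [[-0.853, -0.404, 0.332, 0.284], [-0.522, 0.64, -0.563, 0.54], [0.015, -0.653, -0.757, 0.68], [0.0, 0.0, 0.0, 1.0]]}
wrist {'mtx': [[371.648, 0.0, 323.714], [0.0, 371.648, 246.085], [0.0, 0.0, 1.0]], 'mount': [[-0.0, -0.955, -0.296, 0.083], [1.0, -0.0, -0.0, -0.001], [0.0, -0.296, 0.955, -0.166], [0.0, 0.0, 0.0, 1.0]]}
```

View pics/scene0.png

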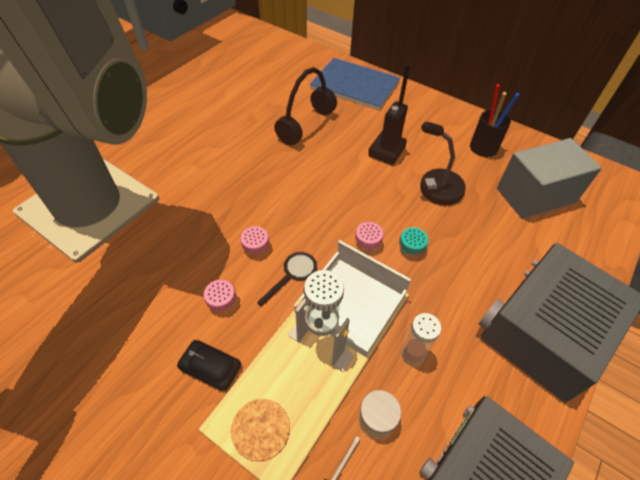

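View pics/side0.png

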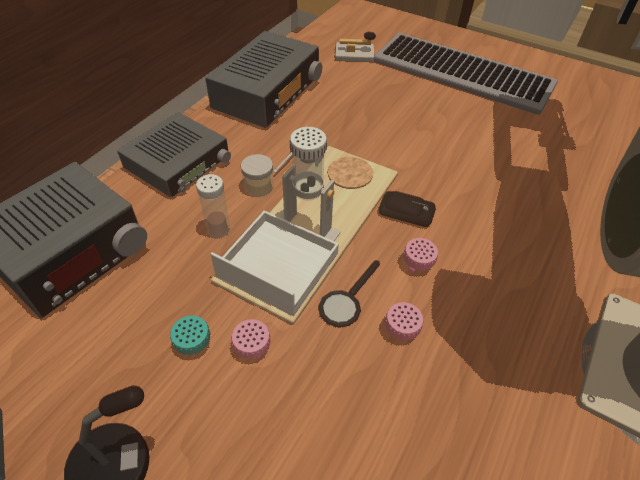

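View pics/wrist0.png

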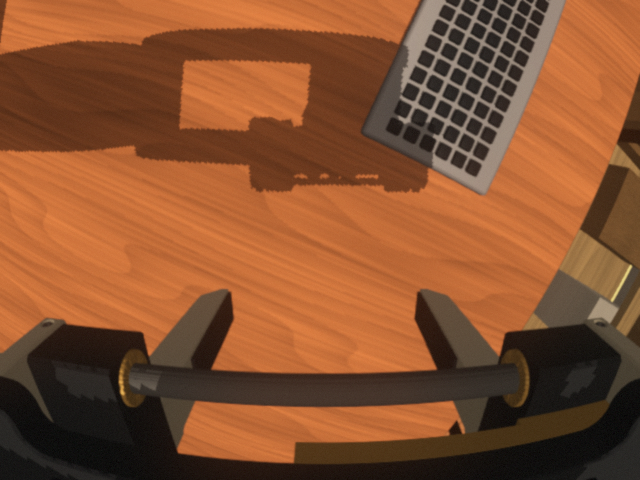

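The scene view shows the stand with the jar's perforated grey cap at (324,288) and the cork pad at (261,430). In the side view they are at (308,140) and (350,172). Other caps in view are pink at (254,238), (220,296) and (369,235), turquoise at (414,240), and a separate white-capped shaker at (425,327). Only the one between the steel uprights fits the description. I'll measure it and check an enlarged crop.

```bash
python3 - <<'E'
from h import *
ims={n:cv2.imread(f'pics/{n}0.png') for n in ['scene','side']}
# crops
a=cv2.resize(ims['scene'][250:390,260:400],(560,560),interpolation=cv2.INTER_CUBIC)[:, :400]
b=cv2.resize(ims['side'][115:255,260:360],(400,560),interpolation=cv2.INTER_CUBIC)
cv2.imwrite('pics/crop0.png',np.hstack([a,b]))
# cork
for n,(x,y,r) in {'scene':(261,430,36),'side':(350,172,28)}.items():
    hsv=cv2.cvtColor(ims[n],cv2.COLOR_BGR2HSV)
    print(n,'cork hsv',hsv[y,x],'board',hsv[(370,275) if n=='scene' else (250,345)][:],'cap',hsv[(288,324) if n=='scene' else (140,308)])
    w=np.zeros(hsv.shape[:2],np.uint8);cv2.circle(w,(x,y),r+8,255,-1)
    ref=cv2.cvtColor(ims[n],cv2.COLOR_BGR2LAB).astype(int)
    px=ref[y-12:y+12,x-12:x+12].reshape(-1,3).mean(0);print(px)
    m=((np.abs(ref-px)[:,:,2]<14)&(np.abs(ref-px)[:,:,1]<10)&(np.abs(ref-px)[:,:,0]<45)).astype(np.uint8)*255&w
    m=cv2.morphologyEx(m,cv2.MORPH_OPEN,np.ones((3,3)));m=cv2.morphologyEx(m,cv2.MORPH_CLOSE,np.ones((7,7)))
    cs,_=cv2.findContours(m,0,2);c=max(cs,key=cv2.contourArea);e=cv2.fitEllipse(cv2.convexHull(c));print(n,e,onz(n,e[0],.017))
    cv2.ellipse(ims[n],e,(255,0,0),1)
    cv2.imwrite(f'pics/cork_{n}.png',cv2.resize(ims[n][y-50:y+50,x-50:x+50],(400,400)))
for n,uv in {'scene':(324,288),'side':(308,140)}.items(): print(n,onz(n,uv,.212))
E
```

```text
scene cork hsv [ 15 160 233] board [ 24 118 244] cap [ 29  33 230]
[181.50694444 147.25520833 175.79166667]
scene ((260.131591796875, 429.8399963378906), (57.78060531616211, 63.36262130737305), 23.1964054107666) [ 0.60389945 -0.13200862  0.017     ]
side cork hsv [ 14 116 196] board [ 13 131 150] cap [ 20  43 126]
[160.69270833 139.66145833 156.6875    ]
side ((349.34716796875, 165.35409545898438), (56.8829345703125, 68.22208404541016), 56.93545150756836) [ 0.61252486 -0.14463507  0.017     ]
scene [0.599438   0.03246171 0.212     ]
side [0.5947976  0.04035166 0.212     ]
```

View pics/crop0.png

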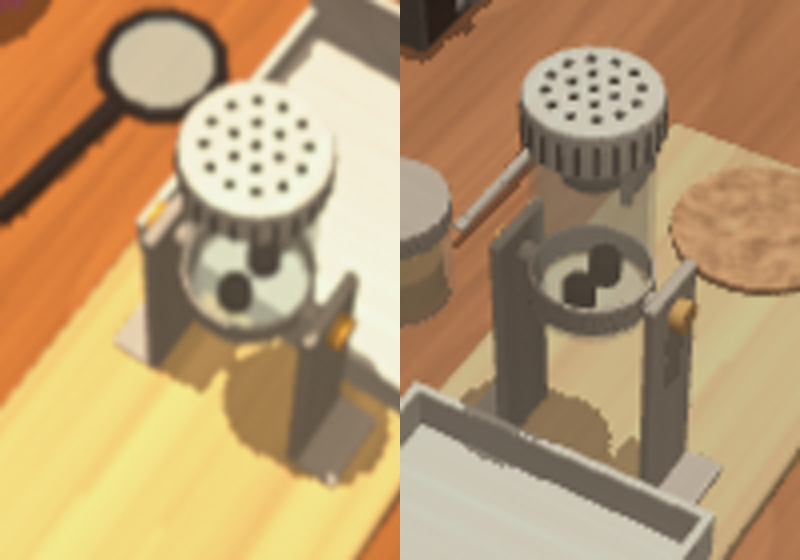

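The crop confirms it: a grey perforated crown on the clear jar between the uprights, with two dark beads inside. The side-view cork fit came out wrong, so I'll refine it.

```bash
python3 - <<'E'
from h import *
c=[onz('scene',(324,287),.212),onz('side',(308.6,138.4),.212)];print(c, tri([ray('scene',(324,287)),ray('side',(308.6,138.4))]))
k=[onz('scene',(260.5,430),.017),onz('side',(350.5,172),.017)];print(k)
cap=np.mean(c,0);ck=np.mean(k,0);v=(cap-ck)[:2];print(np.linalg.norm(v),np.degrees(np.arctan2(v[1],v[0])))
for n in['scene','side']: print(proj(n,cap),proj(n,ck))
# board/tray corners: far wall top in scene (340,244),(409,284); z=.071
p,q=onz('scene',(340,244),.071),onz('scene',(409,284),.071);print(p,q,np.linalg.norm(p-q),np.degrees(np.arctan2(*(q-p)[1::-1])))
# board edge left near corner
p,q=onz('scene',(201,428),.012),onz('side',(397,174),.012);print(p,q)
im=cv2.imread('pics/side0.png');cv2.imwrite('pics/c2.png',cv2.resize(im[120:330,200:410],(600,600),interpolation=cv2.INTER_CUBIC))
E
```

```text
[array([0.59853023, 0.03374242, 0.212     ]), array([0.59603731, 0.03669422, 0.212     ])] [0.59764683 0.03462276 0.20993797]
[array([ 0.60450117, -0.1318528 ,  0.017     ]), array([ 0.60108007, -0.12864062,  0.017     ])]
0.16555664321181715 91.90615951032166
[323.88056749 285.77598573] [260.32607742 428.39265262]
[308.41529474 137.58701028] [350.13365344 171.2219114 ]
[0.52476326 0.19691076 0.071     ] [0.67027954 0.19735008 0.071     ] 0.1455169452346706 0.17297592490621383
[ 0.5278333  -0.18282532  0.012     ] [ 0.52276447 -0.1780268   0.012     ]
```

View pics/c2.png

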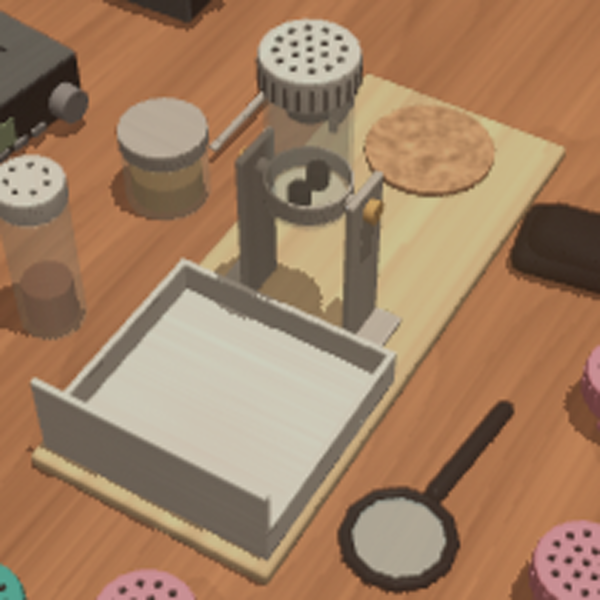

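```bash
cat >> h.py <<'E'
def plan(target,yaw=None):
    s=monitor.read_state();M=R.from_rotvec(s['orientation']).as_matrix()
    y0=np.degrees(np.arctan2(M[1,0],M[0,0]))
    d=M.T@(np.array(target)-s['tool_pos'])
    tw=None if yaw is None else -((yaw-y0+180)%360-180)
    print('t',round(s['t'],2),'pos',np.round(s['tool_pos'],4),'yaw',round(y0,2),'tilt z',np.round(M[:,2],4),'shift mm',np.round(d*1000,1),'twist',tw)
    return d
E
python3 - <<'E'
from h import *
plan([0.5975,0.0345,0.32],90)
E
```

```text
t 0.15 pos [ 0.2439 -0.5477  0.2178] yaw 24.0 tilt z [-5.0e-04  1.4e-03 -1.0e+00] shift mm [ 559.9 -388.2 -101.6] twist -66.00362174021058
```

>>> send_rows:
  motion:
    - [[0.02, -0.01, -0.04], 0]
    - [[0.07, -0.05, -0.08], -6]
    - [[0.12, -0.083, -0.1], -12]
    - [[0.17, -0.118, -0.1], -18]
    - [[0.22, -0.153, -0.1], -24]
    - [[0.27, -0.187, -0.1], -30]
    - [[0.32, -0.222, -0.1], -36]
    - [[0.37, -0.257, -0.1], -42]
    - [[0.42, -0.291, -0.1], -48]
    - [[0.47, -0.326, -0.1], -54]
    - [[0.52, -0.36, -0.1], -60]
    - [[0.56, -0.388, -0.102], -66]

```text
t: 1.65
tool_pos: [0.5984, 0.0365, 0.32]
orientation: [-2.216, -2.226, 0.001]
force: [1.1, -1.2, -0.2]
opening: 0.0933
```

>>> send_rows:
  motion:
    - [[0, 0, 0], 0]
    - [[0, 0, 0], 0]
    - [[0, 0, 0], 0]

```text
t: 2.02
tool_pos: [0.5975, 0.0328, 0.3207]
orientation: [2.224, 2.219, -0.0]
force: [-0.2, -0.2, -0.2]
opening: 0.0932
```

```bash
python3 - <<'E'
from h import *
plan([0.5975,0.0345,0.32],90)
s=monitor.read_state();snap('wrist','wrist1.png');print(proj('wrist',[0.5975,0.0345,.212],s),s['dq'].round(3),s['q'].round(2))
E
```

```text
t 2.02 pos [0.5975 0.0328 0.3207] yaw 89.87 tilt z [-1.e-04 -3.e-04 -1.e+00] shift mm [1.7 0.  0.7] twist -0.12698016201778728
[323.83595401 241.81836563] [-0.004 -0.005  0.     0.001  0.001 -0.001] [-0.03  0.11  1.33 -0.    1.71 -0.03]
```

View pics/wrist1.png

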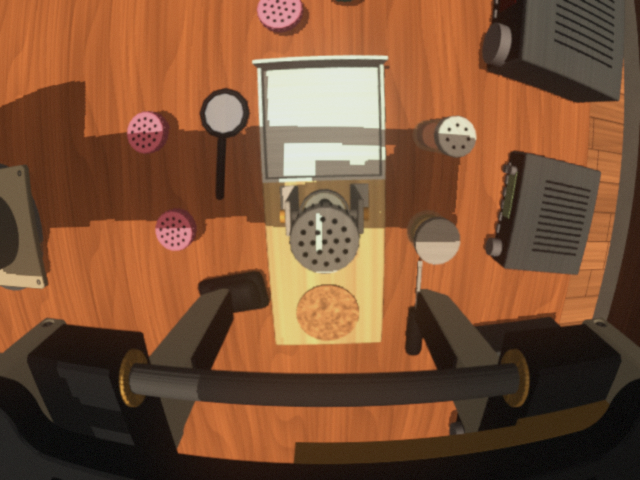

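The wrist view shows the cap at about (324,238), with the cork pad at (327,311) and the tray above it. I'll fit both circles precisely.

```bash
python3 - <<'E'
from h import *
s=monitor.read_state()
im=cv2.imread('pics/wrist1.png')
lab=cv2.cvtColor(im,cv2.COLOR_BGR2LAB).astype(int)
cv2.imwrite('pics/c3.png',cv2.resize(im[170:350,250:400],(500,600),interpolation=cv2.INTER_CUBIC))
hsv=cv2.cvtColor(im,cv2.COLOR_BGR2HSV)
print('cap',hsv[250,340],'cork',hsv[315,320],'board',hsv[315,290])
m=cv2.inRange(lab.astype(np.uint8),(0,140,0),(200,255,255));w=np.zeros_like(m);cv2.circle(w,(327,311),40,255,-1)
m=cv2.morphologyEx(m&w,cv2.MORPH_CLOSE,np.ones((5,5)));m=cv2.morphologyEx(m,cv2.MORPH_OPEN,np.ones((5,5)))
c=max(cv2.findContours(m,0,2)[0],key=cv2.contourArea);e=cv2.fitEllipse(cv2.convexHull(c));print('cork',e,onz('wrist',e[0],.017,s))
cv2.ellipse(im,e,(255,0,0),1)
m=cv2.inRange(hsv,(0,0,0),(180,90,150));w=np.zeros_like(m);cv2.circle(w,(324,238),40,255,-1)
m=cv2.morphologyEx(m&w,cv2.MORPH_CLOSE,np.ones((9,9)))
m=cv2.morphologyEx(m,cv2.MORPH_OPEN,cv2.getStructuringElement(2,(31,31)))
c=max(cv2.findContours(m,0,2)[0],key=cv2.contourArea);e=cv2.fitEllipse(c);print('cap',e,onz('wrist',e[0],.212,s))
cv2.ellipse(im,e,(0,0,255),1)
cv2.imwrite('pics/c3.png',cv2.resize(im[170:350,250:400],(500,600),interpolation=cv2.INTER_CUBIC))
E
```

```text
cap [ 17  62 143] cork [ 16 148 225] board [ 23 113 226]
cork ((327.4693908691406, 317.1757507324219), (61.91655349731445, 68.29549407958984), 0.2691362202167511) [ 0.60238656 -0.13564758  0.017     ]
cap ((323.8572998046875, 234.6226348876953), (70.1046142578125, 73.47345733642578), 82.20913696289062) [0.59762416 0.04020447 0.212     ]
```

View pics/c3.png

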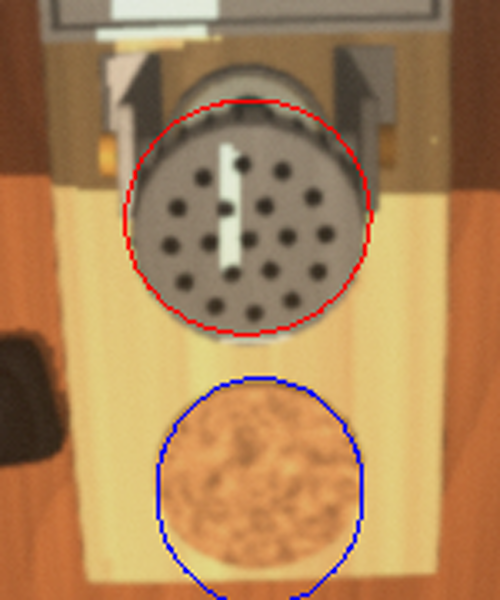

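```bash
python3 - <<'E'
from h import *
s=monitor.read_state()
print(onz('wrist',(324.5,241.4),.212,s),onz('wrist',(328,311.6),.017,s))
E
```

```text
[0.59810642 0.03477737 0.212     ] [ 0.60312445 -0.12664548  0.017     ]
```

>>> send_rows:
  motion:
    - [[0.001, 0, 0.03], 0]
    - [[0.002, 0.0005, 0.06], 0]
    - [[0.002, 0.0005, 0.09], 0]
    - [[0.002, 0.0005, 0.11], 0]
    - [[0.002, 0.0005, 0.125], 0]
    - [[0.002, 0.0005, 0.135], 0]
    - [[0.002, 0.0005, 0.138], 0]
    - [[0.002, 0.0005, 0.138], 0]
    - [[0.002, 0.0005, 0.138], 0]
    - [[0.002, 0.0005, 0.138], 0]

```text
t: 3.32
tool_pos: [0.5987, 0.0361, 0.1833]
orientation: [2.221, 2.221, 0.001]
force: [0.5, -0.4, 0.1]
opening: 0.0928
```

```bash
python3 - <<'E'
from h import *
plan([0.598,0.0347,0.182],90)
s=monitor.read_state();print(s['force'])
a=snap('scene','s2.png')[220:370,250:400];b=snap('side','d2.png')[60:210,240:390]
cv2.imwrite('pics/c4.png',np.hstack([cv2.resize(x,(400,400),interpolation=2) for x in(a,b)])[:,:,::-1])
E
```

```text
t 3.33 pos [0.5987 0.0361 0.1833] yaw 90.0 tilt z [ 0.001  0.    -1.   ] shift mm [-1.4 -0.7  1.3] twist -0.001651555307489616
[ 0.50782969 -0.40240858  0.09186768]
```

View pics/c4.png

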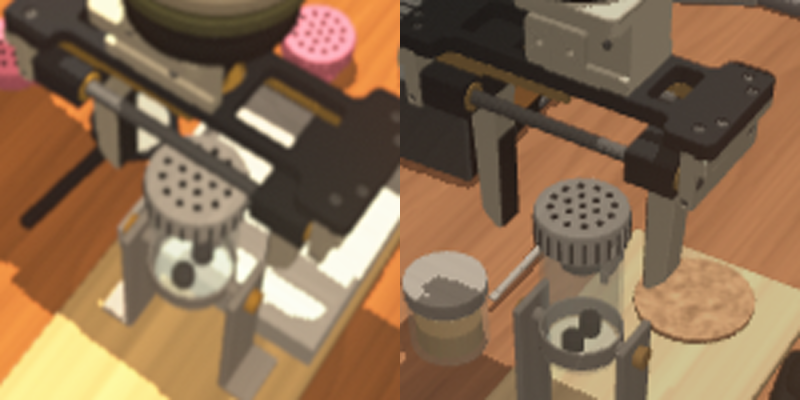

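```bash
python3 - <<'E'
from h import *
for n,o in(('scene',(250,220,0)),('side',(240,60,400))):
  for p in [(.645,.036,.183),(.552,.036,.183),(.598,.0347,.212)]:
    q=proj(n,p); print(n,p,(q-o[:2])/.375+[o[2],0])
print(monitor.read_state()['tool_pos'])
E
```

```text
scene (0.645, 0.036, 0.183) [271.1478974  250.38588234]
scene (0.552, 0.036, 0.183) [128.61944662 158.85020719]
scene (0.598, 0.0347, 0.212) [197.56963833 176.82784712]
side (0.645, 0.036, 0.183) [512.43623337 219.59817984]
side (0.552, 0.036, 0.183) [649.76264473 276.2279675 ]
side (0.598, 0.0347, 0.212) [581.84499967 205.96978162]
[0.59854744 0.0360765  0.18300753]
```

>>> send_rows:
  motion:
    - [[-0.001, -0.0005, 0.001], 0]
    - [[-0.001, -0.0005, 0.001], 0]
    - [[-0.001, -0.0005, 0.001], 0]

```text
t: 3.8
tool_pos: [0.5978, 0.035, 0.1816]
orientation: [-2.222, -2.221, 0.0]
force: [-0.2, -0.4, 0.1]
opening: 0.0927
```

>>> send_rows:
  motion:
    - [[0, 0, 0], 0]
    - [[0, 0, 0], 0]
    - [[0, 0, 0], 0]
    - [[0, 0, 0], 0]
    - [[0, 0, 0], 0]
    - [[0, 0, 0], 0]
  jaw: 0.04
  squeeze: 30

```text
t: 4.55
tool_pos: [0.5978, 0.0351, 0.1816]
orientation: [-2.221, -2.221, -0.0]
force: [0.0, -0.6, 0.5]
opening: 0.0549
```

```bash
python3 - <<'E'
from h import *
plan([0.598,0.0347,0.182],90)
s=monitor.read_state();print(s['force'],s['wrist_torque'],s['opening'])
E
```

```text
t 4.55 pos [0.5978 0.0351 0.1816] yaw 90.0 tilt z [-0.e+00  1.e-04 -1.e+00] shift mm [-0.4  0.2 -0.4] twist -0.004897125798606794
[ 0.04164634 -0.60757732  0.49332701] [-0.0127863  -0.10024629  0.05395262] 0.05488997164051721
```

Gripped at 54.9 mm with almost no side force. Next I turn it counterclockwise, which is a negative twist.

>>> send_rows:
  motion:
    - [[0, 0, 0], -4]
    - [[0, 0, 0], -9]
    - [[0, 0, 0], -14]
    - [[0, 0, 0], -20]
    - [[0, 0, 0], -26]
    - [[0, 0, 0], -32]
    - [[0, 0, 0], -38]
    - [[0, 0, 0], -44]
    - [[0, 0, 0], -45]
    - [[0, 0, 0], -45]

```text
t: 5.8
tool_pos: [0.5978, 0.0349, 0.1817]
orientation: [-1.205, -2.901, 0.0]
force: [-1.5, -1.3, 0.2]
opening: 0.0543
```

```bash
python3 - <<'E'
from h import *
plan([0.598,0.0347,0.182],90)
s=monitor.read_state();print(s['force'],s['wrist_torque'],s['opening'])
E
```

```text
t 5.8 pos [0.5978 0.0349 0.1817] yaw 134.89 tilt z [-1.e-04 -2.e-04 -1.e+00] shift mm [-0.3  0.  -0.3] twist 44.88525395353682
[-1.48122692 -1.29450592  0.21875436] [-0.29072121  0.01664522  0.04739455] 0.054347410776243665
```

>>> send_rows:
  motion:
    - [[0, 0, 0], -5]
    - [[0, 0, 0], -11]
    - [[0, 0, 0], -17]
    - [[0, 0, 0], -23]
    - [[0, 0, 0], -29]
    - [[0, 0, 0], -35]
    - [[0, 0, 0], -40]
    - [[0, 0, 0], -42]
    - [[0, 0, 0], -42]

```text
t: 6.92
tool_pos: [0.598, 0.035, 0.1817]
orientation: [0.085, 3.14, -0.0]
force: [0.6, -0.3, 1.3]
opening: 0.0543
```

```bash
python3 - <<'E'
from h import *
plan([0.598,0.0347,0.182],90)
s=monitor.read_state();print(s['force'],s['wrist_torque'],s['opening'])
a=snap('scene','s3.png')[220:370,250:400];b=snap('side','d3.png')[60:210,240:390]
cv2.imwrite('pics/c5.png',np.hstack([cv2.resize(x,(400,400),interpolation=2) for x in(a,b)])[:,:,::-1])
E
```

```text
t 6.92 pos [0.598  0.035  0.1817] yaw 176.89 tilt z [ 3.e-04 -1.e-04 -1.e+00] shift mm [-0.1 -0.2 -0.3] twist 86.89441003458575
[ 0.55564405 -0.33801926  1.30080363] [-0.24717518 -0.21604514 -0.01192341] 0.0543489199077815
```

View pics/c5.png

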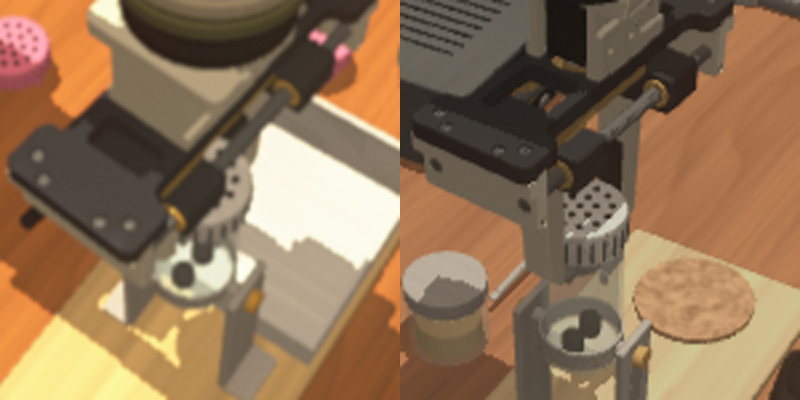

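The jaws have turned 87° and the jar is still upright. I'll lift a little and watch the force.

>>> send_rows:
  motion:
    - [[0, 0, -0.001], 0]
    - [[0, 0, -0.002], 0]
    - [[0, 0, -0.003], 0]
    - [[0, 0, -0.004], 0]
    - [[0, 0, -0.004], 0]

```text
t: 7.65
tool_pos: [0.5978, 0.0351, 0.1857]
orientation: [0.082, 3.14, 0.0]
force: [-0.1, -1.4, -0.2]
opening: 0.0542
```

>>> send_rows:
  motion:
    - [[0, 0, -0.006], 0]
    - [[0, 0, -0.012], 0]
    - [[0, 0, -0.018], 0]
    - [[0, 0, -0.024], 0]
    - [[0, 0, -0.032], 0]
    - [[0, 0, -0.042], 0]
    - [[0, 0, -0.054], 0]
    - [[0, 0, -0.066], 0]
    - [[0, 0, -0.07], 0]
    - [[0, 0, -0.07], 0]

```text
t: 8.9
tool_pos: [0.598, 0.035, 0.256]
orientation: [0.082, 3.14, -0.0]
force: [-0.0, -0.3, -0.8]
opening: 0.0544
```

```bash
python3 - <<'E'
from h import *
plan([0.603,-0.1302,0.253],180)
s=monitor.read_state();print(s['force'],s['wrist_torque'],s['opening'])
a=snap('scene','s4.png')[200:350,250:400];b=snap('side','d4.png')[60:210,240:390]
cv2.imwrite('pics/c6.png',np.hstack([cv2.resize(x,(400,400),interpolation=2) for x in(a,b)])[:,:,::-1])
E
```

```text
t 8.9 pos [0.598 0.035 0.256] yaw 176.99 tilt z [ 6.e-04 -0.e+00 -1.e+00] shift mm [ -13.6 -164.7    3.1] twist -3.007200001026831
[-0.04226061 -0.2558648  -0.82572341] [ 0.1132195  -0.13173953 -0.04724548] 0.0544297507911717
```

View pics/c6.png

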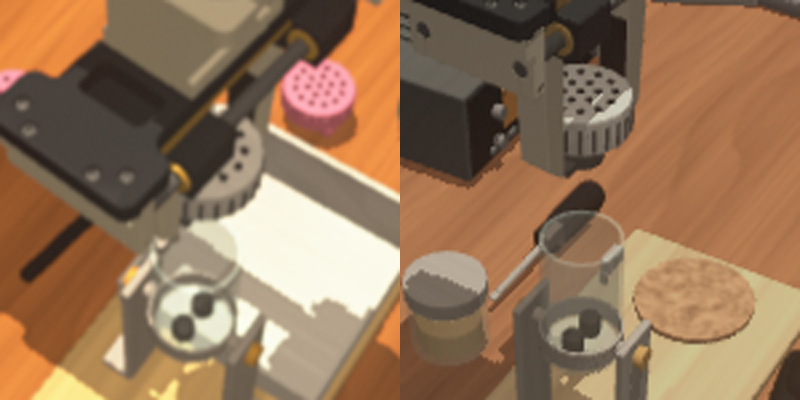

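>>> send_rows:
  motion:
    - [[-0.001, -0.015, 0], 0]
    - [[-0.004, -0.045, 0], 0]
    - [[-0.007, -0.08, 0], 0]
    - [[-0.01, -0.115, 0], 0]
    - [[-0.012, -0.145, 0], 0]
    - [[-0.0135, -0.162, 0.01], 0]
    - [[-0.0135, -0.165, 0.03], 0]
    - [[-0.0135, -0.165, 0.06], 0]
    - [[-0.0135, -0.165, 0.09], 0]
    - [[-0.0135, -0.165, 0.12], 0]
    - [[-0.0135, -0.165, 0.14], 0]
    - [[-0.0135, -0.165, 0.15], 0]

```text
t: 10.5
tool_pos: [0.6016, -0.1295, 0.1034]
orientation: [-0.081, -3.138, -0.001]
force: [0.2, 0.6, -0.7]
opening: 0.0542
```

```bash
python3 - <<'E'
from h import *
plan([0.603,-0.1302,0.0267],180)
s=monitor.read_state();print(s['force'])
im=snap('wrist','w5.png');snap('side','d5.png');snap('scene','s5.png')
E
```

```text
t 10.5 pos [ 0.6016 -0.1295  0.1034] yaw 177.03 tilt z [-2.6e-03  9.0e-04 -1.0e+00] shift mm [-1.6 -0.7 76.7] twist -2.9650390096076364
[ 0.1961355   0.62087443 -0.71646538]
```

View pics/w5.png

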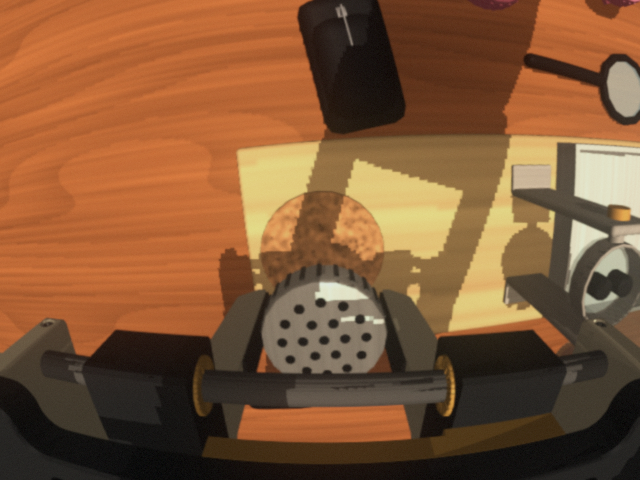

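View pics/s5.png

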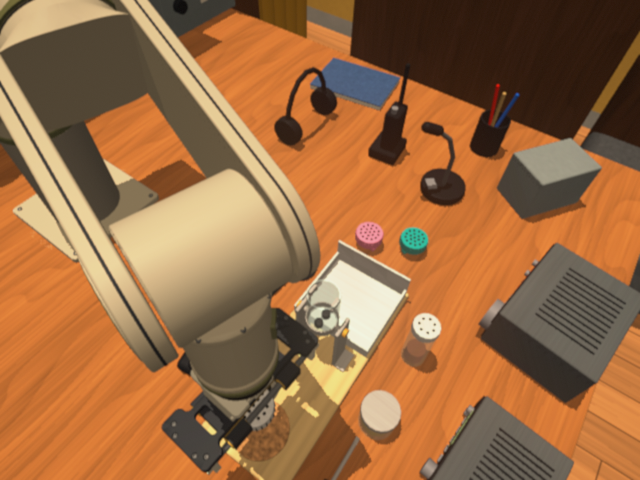

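```bash
python3 - <<'E'
from h import *
s=monitor.read_state();print(s['tool_pos'])
print(onz('wrist',(261.5,247),.017,s),onz('wrist',(385,247),.017,s),onz('wrist',(323,191),.017,s))
print(onz('wrist',(324.5,323),.1014+.0193+.011,s))
E
```

```text
[ 0.60270435 -0.13018711  0.10562926]
[ 0.59711104 -0.1744358   0.017     ] [ 0.60181391 -0.08505444  0.017     ] [ 0.55897873 -0.12776951  0.017     ]
[ 0.59777239 -0.12899801  0.1317    ]
```

>>> send_rows:
  motion:
    - [[-0.0005, 0, 0.015], 0]
    - [[-0.0005, 0, 0.03], 0]
    - [[-0.0005, 0, 0.045], 0]
    - [[-0.0005, 0, 0.058], 0]
    - [[-0.0005, 0, 0.067], 0]
    - [[-0.0005, 0, 0.072], 0]
    - [[-0.0005, 0, 0.074], 0]
    - [[-0.0005, 0, 0.076], 0]
    - [[-0.0005, 0, 0.077], 0]
    - [[-0.0005, 0, 0.077], 0]

```text
t: 11.9
tool_pos: [0.6033, -0.1305, 0.0288]
orientation: [0.082, 3.14, -0.0]
force: [0.8, 0.1, -1.1]
opening: 0.0543
```

```bash
python3 - <<'E'
from h import *
plan([0.603,-0.1300,0.0267],180)
s=monitor.read_state();print(s['force'])
E
```

```text
t 11.9 pos [ 0.6033 -0.1305  0.0288] yaw 177.0 tilt z [ 3.e-04 -1.e-04 -1.e+00] shift mm [0.3 0.5 2.1] twist -3.0043280804453047
[ 0.8047339   0.05945753 -1.13056651]
```

>>> send_rows:
  motion:
    - [[0, 0, 0.0005], 0]
    - [[0, 0, 0.001], 0]
    - [[0, 0, 0.0015], 0]
    - [[0, 0, 0.002], 0]
    - [[0, 0, 0.002], 0]
    - [[0, 0, 0.002], 0]

```text
t: 12.65
tool_pos: [0.6032, -0.1304, 0.0266]
orientation: [-0.082, -3.14, -0.0]
force: [0.8, 1.0, -0.3]
opening: 0.0548
```

>>> send_rows:
  motion:
    - [[0, 0, 0.0005], 0]
    - [[0, 0, 0.0008], 0]
    - [[0, 0, 0.0008], 0]
    - [[0, 0, 0.0008], 0]

```text
t: 13.15
tool_pos: [0.6033, -0.1305, 0.0266]
orientation: [0.082, 3.14, -0.0]
force: [-2.7, 0.1, 6.8]
opening: 0.0543
```

Contact at 6.8 N, so the cap is resting on the pad. Opening the jaws.

>>> send_rows:
  motion:
    - [[0, 0, -0.0005], 0]
    - [[0, 0, -0.0005], 0]
    - [[0, 0, -0.0005], 0]
    - [[0, 0, -0.0005], 0]
    - [[0, 0, -0.0005], 0]
    - [[0, 0, -0.0005], 0]
  jaw: 0.09

```text
t: 13.9
tool_pos: [0.6032, -0.1304, 0.0263]
orientation: [-0.082, -3.14, -0.0]
force: [-0.3, -0.7, -0.7]
opening: 0.0898
```

>>> send_rows:
  motion:
    - [[0, 0, -0.01], 0]
    - [[0, 0, -0.025], 0]
    - [[0, 0, -0.045], 0]
    - [[0, 0, -0.07], 0]
    - [[0, 0, -0.1], 0]
    - [[0, 0, -0.13], 0]
    - [[0, 0, -0.17], 0]
    - [[0, 0, -0.2], 0]
    - [[0, 0, -0.23], 0]
    - [[0, 0, -0.23], 0]

```text
t: 15.15
tool_pos: [0.6049, -0.1309, 0.2616]
orientation: [0.082, 3.133, -0.003]
force: [-0.5, -0.1, -0.4]
opening: 0.0903
```

```bash
python3 - <<'E'
from h import *
plan([0.598,-0.04,0.26],90)
s=monitor.read_state();print(s['force'],s['opening'],s['q'].round(2))
snap('wrist','w6.png');snap('side','d6.png')
E
```

```text
t 15.15 pos [ 0.6049 -0.1309  0.2616] yaw 177.0 tilt z [ 0.0074 -0.0022 -1.    ] shift mm [11.7 90.5  1.4] twist 86.99897940082994
[-0.52516419 -0.05982041 -0.36792799] 0.09027254744619863 [-0.3   0.16  1.38  0.    1.6  -1.81]
```

View pics/w6.png

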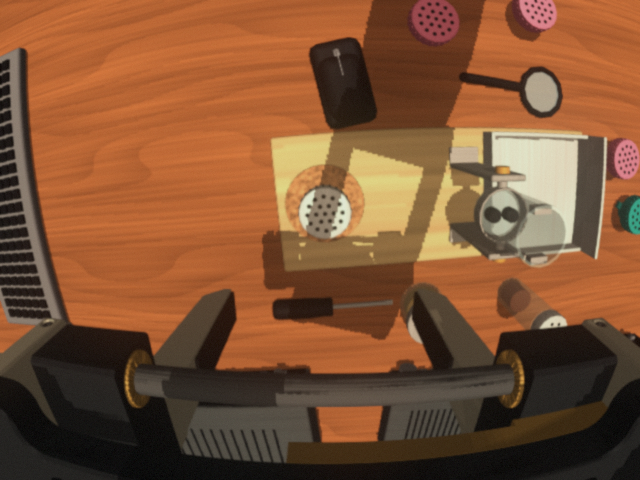

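View pics/d6.png

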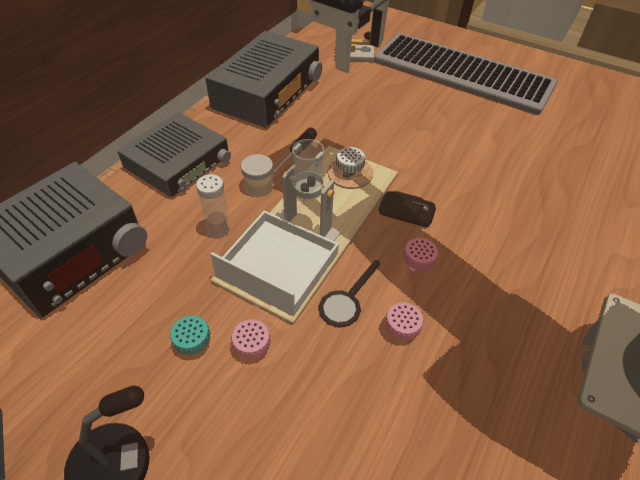

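The cap stands upright on the cork, at (350,155) in the side view and (325,212) in the wrist view. The jar is open with both beads still inside. Next I go behind the jar with closed fingers and push it towards +y.

>>> send_rows:
  motion:
    - [[0.001, 0.01, 0], 8]
    - [[0.003, 0.025, 0], 18]
    - [[0.005, 0.04, 0], 28]
    - [[0.007, 0.055, 0], 38]
    - [[0.009, 0.07, 0], 48]
    - [[0.011, 0.085, 0], 58]
    - [[0.0115, 0.09, 0], 68]
    - [[0.0115, 0.09, 0], 78]
    - [[0.0115, 0.09, 0], 87]
    - [[0.0115, 0.09, 0], 87]
    - [[0.0115, 0.09, 0], 87]
  jaw: 0.0
  squeeze: 15

```text
t: 16.62
tool_pos: [0.596, -0.0399, 0.2555]
orientation: [-2.217, -2.224, 0.001]
force: [0.7, 0.6, -1.1]
opening: 0.0004
```

```bash
python3 - <<'E'
from h import *
plan([0.598,-0.04,0.172],90)
s=monitor.read_state();print(s['force'],s['opening'],s['q'].round(2))
snap('wrist','w7.png')
E
```

```text
t 16.62 pos [ 0.596  -0.0399  0.2555] yaw 90.19 tilt z [-1.4e-03  2.0e-04 -1.0e+00] shift mm [-0.1  2.1 83.5] twist 0.19278650344864445
[ 0.71859349  0.56091593 -1.12645227] 0.00039926351728667743 [-0.15  0.11  1.44  0.    1.59 -0.16]
```

View pics/w7.png

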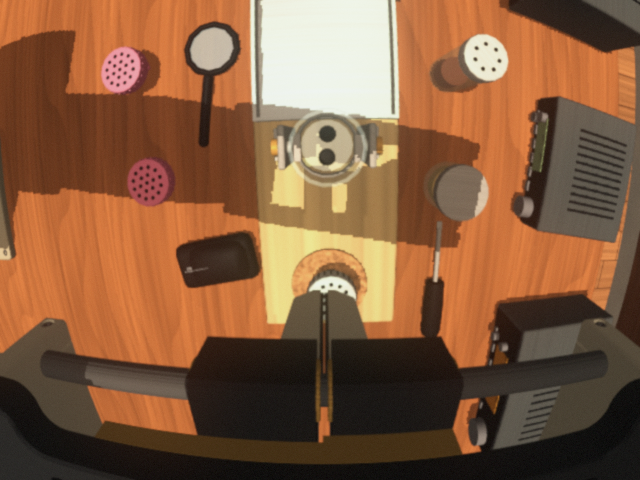

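The wrist view shows the jar at (327,150) with both beads in it, and the closed fingers behind it in line with the jar. I'll lower them, then push.

>>> send_rows:
  motion:
    - [[0, 0.001, 0.02], 0]
    - [[0, 0.002, 0.045], 0]
    - [[0, 0.002, 0.065], 0]
    - [[0, 0.002, 0.08], 0]
    - [[0, 0.002, 0.083], 0]
    - [[0.01, 0.002, 0.083], 0]
    - [[0.02, 0.002, 0.083], 0]
    - [[0.03, 0.002, 0.083], 0]
    - [[0.036, 0.002, 0.083], 0]
    - [[0.036, 0.002, 0.083], 0]

```text
t: 17.92
tool_pos: [0.5985, -0.0033, 0.1735]
orientation: [2.22, 2.222, 0.0]
force: [-0.8, -0.7, -0.7]
opening: 0.0004
```

```bash
python3 - <<'E'
from h import *
plan([0.598,0.042,0.172],90)
s=monitor.read_state();print(s['force'])
E
```

```text
t 17.93 pos [ 0.5985 -0.0033  0.1735] yaw 90.05 tilt z [ 3.e-04 -1.e-04 -1.e+00] shift mm [45.3 -0.4  1.5] twist 0.05116290921205291
[-0.77830408 -0.65952896 -0.7408338 ]
```

>>> send_rows:
  motion:
    - [[0.004, 0, 0], 0]
    - [[0.008, 0, 0], 0]
    - [[0.012, 0, 0], 0]
    - [[0.016, 0, 0], 0]
    - [[0.02, 0, 0], 0]
    - [[0.024, 0, 0], 0]
    - [[0.028, 0, 0], 0]
    - [[0.032, 0, 0], 0]
    - [[0.035, 0, 0], 0]
    - [[0.038, 0, 0], 0]
    - [[0.041, 0, 0], 0]
    - [[0.043, 0, 0], 0]

```text
t: 19.42
tool_pos: [0.5984, 0.0393, 0.1733]
orientation: [-2.221, -2.221, -0.0]
force: [0.2, 0.6, 0.0]
opening: 0.0008
```

```bash
python3 - <<'E'
from h import *
plan([0.598,0.042,0.172],90)
s=monitor.read_state();print(s['force'])
snap('side','d8.png')
E
```

```text
t 19.43 pos [0.5984 0.0393 0.1733] yaw 90.0 tilt z [-1.e-04  1.e-04 -1.e+00] shift mm [ 2.7 -0.4  1.3] twist -0.00037485439855799996
[0.21739426 0.57939577 0.00834604]
```

View pics/d8.png

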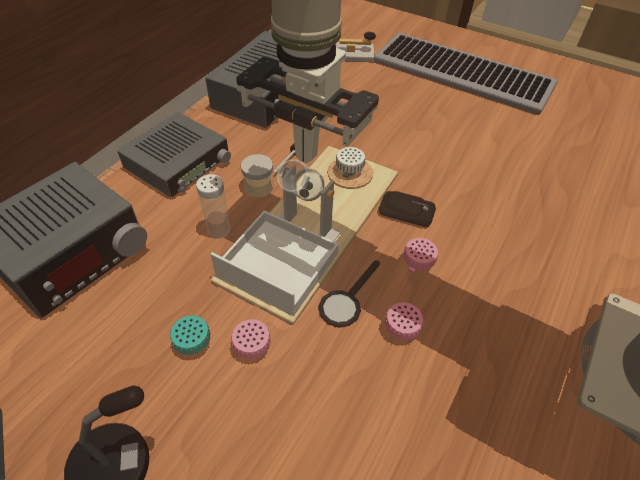

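The jar is leaning and moving off the finger on its own. I'll lift away and wait.

>>> send_rows:
  motion:
    - [[0, 0, -0.01], 0]
    - [[-0.005, 0, -0.03], 0]
    - [[-0.015, 0, -0.05], 0]
    - [[-0.03, 0, -0.07], 0]
    - [[-0.05, 0, -0.09], 0]
    - [[-0.07, 0, -0.11], 0]
    - [[-0.09, 0, -0.13], 0]
    - [[-0.1, 0, -0.14], 0]
    - [[-0.1, 0, -0.14], 0]
    - [[-0.1, 0, -0.14], 0]
    - [[-0.1, 0, -0.14], 0]
    - [[-0.1, 0, -0.14], 0]

```text
t: 20.98
tool_pos: [0.5982, -0.0604, 0.3127]
orientation: [-2.22, -2.222, 0.001]
force: [0.6, 0.6, -0.5]
opening: 0.0006
```

>>> send_rows:
  motion:
    - [[0, 0, 0], 0]
    - [[0, 0, 0], 0]
    - [[0, 0, 0], 0]
    - [[0, 0, 0], 0]
    - [[0, 0, 0], 0]
    - [[0, 0, 0], 0]
    - [[0, 0, 0], 0]
    - [[0, 0, 0], 0]
    - [[0, 0, 0], 0]
    - [[0, 0, 0], 0]
    - [[0, 0, 0], 0]
    - [[0, 0, 0], 0]

```text
t: 22.48
tool_pos: [0.5984, -0.061, 0.3133]
orientation: [-2.222, -2.221, 0.0]
force: [0.6, 1.2, 0.6]
opening: 0.0004
```

>>> send_rows:
  motion:
    - [[0, 0, 0], 0]
    - [[0, 0, 0], 0]
    - [[0, 0, 0], 0]
    - [[0, 0, 0], 0]
    - [[0, 0, 0], 0]
    - [[0, 0, 0], 0]
    - [[0, 0, 0], 0]
    - [[0, 0, 0], 0]
    - [[0, 0, 0], 0]
    - [[0, 0, 0], 0]
    - [[0, 0, 0], 0]
    - [[0, 0, 0], 0]

```text
t: 23.98
tool_pos: [0.5984, -0.061, 0.3134]
orientation: [2.222, 2.221, 0.0]
force: [-0.3, 0.4, -0.4]
opening: 0.0003
```

```bash
python3 - <<'E'
from h import *
s=monitor.read_state();print(s['t'],s['force'])
a=snap('side','d9.png')[130:330,200:400];b=snap('scene','s9.png')[230:480,190:440]
snap('wrist','w9.png')
cv2.imwrite('pics/c9.png',np.hstack([cv2.resize(x,(400,400),interpolation=2) for x in(b,a)])[:,:,::-1])
E
```

```text
23.975 [-0.30363372  0.42796923 -0.35642117]
```

View pics/c9.png

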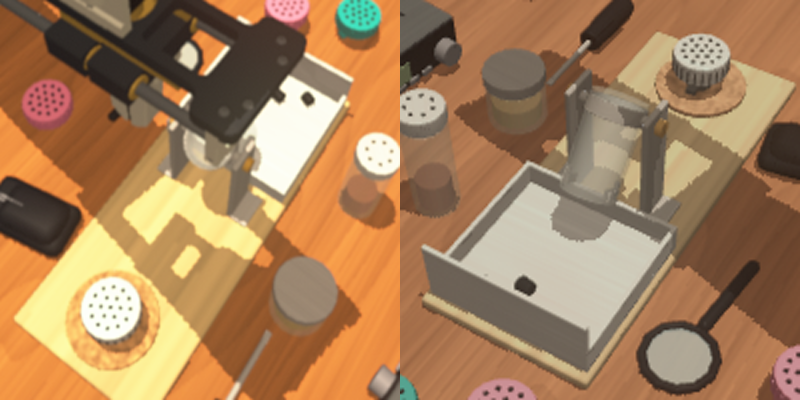

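View pics/w9.png

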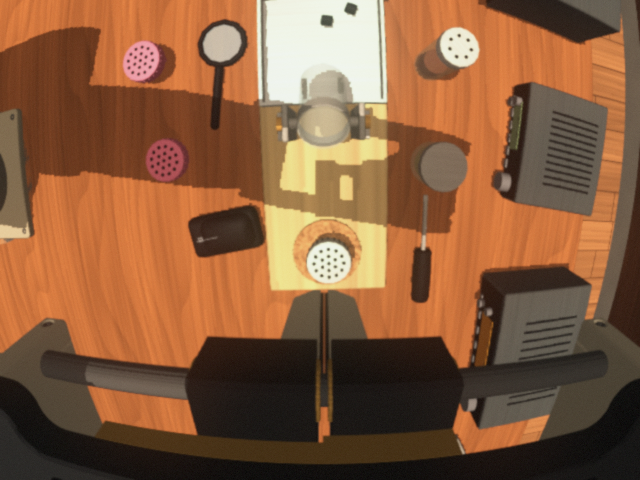

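The jar is at its stop, mouth down. Both beads are in the tray, at wrist (327,20) and (351,8). I'll check that they are at rest and how well the cap is centred.

```bash
python3 - <<'E'
from h import *
for i in range(3):
    s=monitor.read_state();im=snap('wrist',f'wa{i}.png');g=im.max(2)
    m=((g<70).astype(np.uint8)*255);m[40:]=0;m[:,:268]=0;m[:,380:]=0
    n,_,st,c=cv2.connectedComponentsWithStats(m)
    for k in range(1,n):
        if st[k,4]>20: print(round(s['t'],2),st[k,4],c[k].round(1),onz('wrist',c[k],.023,s).round(4))
t=tri([ray('side',(350.5,152.7)),ray('scene',(190+111*.625,230+308*.625))]);print('cap top',t)
print(onz('wrist',(328.5,264),.057,s))
E
```

```text
cap top [ 0.60623095 -0.1310562   0.06183659]
[ 0.60407466 -0.13116019  0.057     ]
```

```bash
python3 - <<'E'
from h import *
s=monitor.read_state()
for f in ['w9.png','wa0.png','wa2.png']:
    im=cv2.imread('pics/'+f);g=cv2.cvtColor(im,cv2.COLOR_BGR2GRAY)
    m=((g<110).astype(np.uint8)*255);m[35:]=0;m[:,275:][:,:]=m[:,275:];m[:,:275]=0;m[:,376:]=0
    n,_,st,c=cv2.connectedComponentsWithStats(m)
    print(f,[(int(st[k,4]),c[k].round(2).tolist(),onz('wrist',c[k],.023,s).round(3).tolist()) for k in range(1,n) if st[k,4]>20])
a=snap('side','db.png');print(s['t'],np.abs(a.astype(int)-cv2.imread('pics/d9.png')[:,:,::-1]).max(2)[130:330,200:400].max())
E
```

```text
w9.png [(89, [350.43, 8.4], [0.631, 0.184, 0.023]), (92, [326.49, 20.37], [0.602, 0.167, 0.023])]
wa0.png [(90, [350.38, 8.38], [0.631, 0.184, 0.023]), (92, [326.49, 20.37], [0.602, 0.167, 0.023])]
wa2.png [(89, [350.43, 8.4], [0.631, 0.184, 0.023]), (93, [326.43, 20.38], [0.602, 0.167, 0.023])]
24.275 3
```

Both beads are at rest inside the tray, which runs y 0.06 to 0.205 and x 0.52 to 0.675. The cap is within about 3 mm of the pad's centre. Handing in.

```bash
python3 -c "
from plant import ticket;print(ticket.close_job())"
```

```text
the job is handed in; nothing more can be done
None
```

I finished the job in the order asked and handed it in at about 24 s, with the robot touching nothing.

- **Cap:** I turned it about 87° counterclockwise and it lifted off with almost no force. It now stands right way up on the cork pad, roughly 1–3 mm from the pad's centre.
- **Jar and beads:** I pushed the jar over with closed fingers and it sank to its stop, mouth down. Both beads are in the tray, at about (0.602, 0.167) and (0.631, 0.184). They did not move across three wrist pictures taken over about 0.1 s.

**Checks that disagreed:**
- My first automatic fits of the cork pad and the cap outline were off by several mm. I read the pixels by eye instead, and the views then agreed to about 3–5 mm.
- The side camera shows only one bead, most likely because the tray's far wall hides the other. The scene and wrist views show both.
- My first bead-detection script found nothing because its threshold was too dark. The second found both.

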